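# Put the loose desk supplies back with their own kind

### The arm

A 7-joint arm with a two-finger parallel gripper is mounted at the origin on the work surface. World frame = base frame: x ahead of the robot, y to its left, z up, the work surface at z = 0. Lengths are in mm, angles in rad, forces in N, time in s.
With the tool pointing down it reaches from about 425 to 950 mm from the base axis. Payload 16.7 kg.
Tool frame: the origin (TCP) lies on the centre line of the jaws, within the pads' length; the fingertips stand 14 mm ahead of it and the grasp point (between the pads) lies 5 mm behind it; z points along the fingers, y is the line along which they close (so a half turn about z gives the same grasp; the last joint's range is limited). The gripper opens to 94 mm and grips with 3 to 60 N. Pads are 16 mm wide; open, the fingers measure 119 mm over their backs; the gripper's body (75 mm by 177 mm) begins 78 mm behind the grasp point.
Start: joints at [-1.363, 0.426, 0.074, 1.606, -0.034, 1.111, -0.067], TCP at [236.397, 632.212, 219.467] pointing down, gripper open.
Joint ranges: [-2.85, 2.85], [-0.5, 2.14], [-1.23, 1.37], [0.21, 2.46], [-1.02, 4.16], [0.16, 2.05], [-2.73, 2.73]. Speed limits (rad/s): [1.89, 1.89, 2.39, 2.39, 3.01, 3.01, 3.01].

### API

Orientations are given as a rotation vector (axis times angle).
In Python, from rig import bot, viewer gives the robot as it stands. Calls block until the motion is done:
- bot.move_pose(position, orientation): joint-space move of the TCP to a pose.
- bot.move_linear(position, orientation=None, max_speed=150, guard=None): straight line of the TCP; orientation=None keeps the orientation; max_speed is the mean speed in mm/s. With guard (N) it stops when the force on the tool has changed by that much, and returns True; else False.
- bot.set_joints(angles): joint-space move.
- bot.grip(opening, newtons=None): finger opening in mm; newtons is the grip in N (None keeps the last); returns when the fingers have stopped.
- bot.hold(seconds).
- bot.ik(position, orientation): joint angles nearest the present ones, or None.
- bot.get_state(): the state.
- viewer.camera(name): name is "scene" or "top" or "wrist"; returns a dict with "frame" (420x560x3 uint8, red, green, blue), "range_z" (420x560 float32, mm along the optical axis (not along the pixel's ray), 0 where there is no reading), "camera_matrix" (3x3 intrinsics, pixels), "extrinsics" (4x4, takes a point from world to camera coordinates). Camera axes: x right, y up, looking along -z (the intrinsics and any distortion apply to the point x, -y, -z); pixel columns grow to the right and rows downward; lengths in mm; the calibration is good to about 2 mm. A picture is of the moment at which its call begins.
A pose or a line that the arm cannot do raises bot.PlanningError and nothing moves.
- bot.hand_in(): hands the job in; it is judged then, once.
The state is a dict: "clock": time; "joint_positions": joint angles; "qvel": joint speeds; "joint_efforts": joint torques, N m; "tcp_pos": TCP position; "eef_rot": TCP orientation; "wrist_force": force on the tool from outside, world axes, zero at the start; "ft_torque": the same for the moment, N m; "opening": finger opening in mm; "grip_force": force on a finger pad.
Only numpy, scipy, OpenCV 4.12 (cv2) and the standard library are available. Lean on these libraries where they do the work, as an engineer would, in place of code of your own. Each camera call takes 0.05 s, during which the arm holds its last target. There are 200 camera calls.

### The job

Clear the loose supplies off the desk: put the tape roll, the eraser, the stick of staples and the correction tape each back into the organiser tray that already holds its kind. Set each one down rather than dropping it, so that it lies flat on the tray's floor in the free space, the same way up as now, and (all but the round tape roll) lengthways across the width of the tray like the ones already there. Leave the stapler and the calculator where they are.

Things in the scene. Friction and masses are not known exactly. Their poses are not given: they have to be found in the camera images.
- tape_roll: The loose roll of clear sticky tape on a white core, lying flat on the desk: 54 mm outside diameter, hole 26 mm, 19 mm high, about 50 g. Origin: centre of its underside; z up along its axis.
- eraser: The loose off-white block eraser lying flat on the desk: 60 (its x) x 28 (its y) x 14 mm high, about 35 g. Origin: centre of its underside.
- staple_stick: The loose steel stick of heavy-duty staples lying on the desk with its crown up and its legs down: 66 (its x) x 13 (its y) x 15 mm high, about 25 g. Origin: centre of its underside.
- correction_tape: The loose correction-tape dispenser lying flat on the desk: lime-green teardrop with two white reels on top and a white nose, 84 mm long (its x, nose at +x), 15 mm high. Round end 36 mm across, centred at x = -23 mm; sides parallel, 29 mm apart in y, from x = -5 to +20 mm (grip there); nose 15 mm wide. About 30 g. Origin: on its underside, mid-length.
- tape_tray: Tape organiser tray, dark grey, fixed (as is its stock), 170 (its x) x 120 (its y) x 40 mm high, open on top; walls and floor 3 mm (inner floor at z = 3 mm). Origin: centre of underside. One of four in a row beyond the loose things, in any order; known by its stock at the far end (+x): one more tape roll. Free floor: x from -82 to +21 mm, whole width.
- eraser_tray: Eraser organiser tray, dark grey, fixed (as is its stock), 170 (its x) x 120 (its y) x 40 mm high, open on top; walls and floor 3 mm (inner floor at z = 3 mm). Origin: centre of underside. One of four in a row beyond the loose things, in any order; known by its stock at the far end (+x): two more erasers, long sides across the tray (along y). Free floor: x from -82 to +18 mm, whole width.
- staple_tray: Staple organiser tray, dark grey, fixed (as is its stock), 170 (its x) x 120 (its y) x 40 mm high, open on top; walls and floor 3 mm (inner floor at z = 3 mm). Origin: centre of underside. One of four in a row beyond the loose things, in any order; known by its stock at the far end (+x): two more staple sticks, lengthways across the tray (along y). Free floor: x from -82 to +45 mm, whole width.
- correction_tray: Correction-tape organiser tray, dark grey, fixed (as is its stock), 170 (its x) x 120 (its y) x 40 mm high, open on top; walls and floor 3 mm (inner floor at z = 3 mm). Origin: centre of underside. One of four in a row beyond the loose things, in any order; known by its stock at the far end (+x): a magenta correction tape, lengthways across (along y). Free floor: x from -82 to +36 mm, whole width.
- stapler: Black desk stapler with a white foot, 128 (its x) x 34 x 54 mm high, loose, at the left (+y) end of the near row; to be left alone. Origin: centre of its underside. (A pen cup, 76 mm wide with pens to 190 mm, stands out of the way beyond the trays' right end, near x = 0.70, y = -0.52.)
- calculator: Black pocket calculator, 112 (its x) x 70 x 14 mm high, loose, lying flat among the loose supplies in the near row; to be left alone. Origin: centre of its underside.

How it is judged:
By the outcome, as a careful person would: the job done as asked, in the order asked, and still so for the second after the job is handed in, with the robot touching nothing.
It also fails if it takes over 93 s, if anything falls off the work surface, if the arm or the gripper's body presses on something with over 40 N, if the wrist force passes 120 N, or if a joint passes its speed limit or range.

## Working session

There is one attempt and no reset: what is moved stays moved. The work goes in short steps, each a Python script; the robot and the scene stay as the last script left them, time stands still between calls to the robot, and variables do not carry over. Pictures are saved under pics/ and viewed, at most 14 in all, crops included, and the job is handed in when it is done.

```bash
ls; mkdir -p pics; python3 - <<'E'
from rig import bot, viewer
import cv2, numpy as np
for n in ("top","scene"):
    c=viewer.camera(n); np.savez(f"pics/{n}.npz",**c)
    cv2.imwrite(f"pics/{n}0.png",c["frame"][:,:,::-1])
    print(n,c["camera_matrix"].round(1).tolist(),c["extrinsics"].round(3).tolist(),[k for k in c])
print(bot.get_state())
E
```

```text
pics
top [[408.0, 0.0, 286.5], [0.0, 408.0, 206.1], [0.0, 0.0, 1.0]] [[0.001, -1.0, -0.004, 115.253], [0.992, 0.001, 0.122, -547.017], [-0.122, -0.004, 0.992, -878.639], [0.0, 0.0, 0.0, 1.0]] ['frame', 'range_z', 'camera_matrix', 'extrinsics']
scene [[419.0, 0.0, 279.2], [0.0, 419.0, 209.1], [0.0, 0.0, 1.0]] [[0.775, 0.631, -0.017, -485.286], [-0.428, 0.546, 0.72, 163.354], [0.464, -0.551, 0.694, -1252.542], [0.0, 0.0, 0.0, 1.0]] ['frame', 'range_z', 'camera_matrix', 'extrinsics']
{'clock': 0.1, 'joint_positions': array([-1.36250597,  0.42666172,  0.07388191,  1.60652443, -0.03407213,
        1.11085372, -0.06712731]), 'qvel': array([-0.00083315, -0.00258233,  0.00020875, -0.00249319,  0.00035432,
        0.00043017,  0.00019556]), 'joint_efforts': array([ 6.46184752e-03, -9.37468100e+01,  3.67561899e+00, -4.55043125e+01,
       -4.87031601e-02,  1.68814848e-02,  5.51117978e-05]), 'tcp_pos': array([236.30327286, 631.87082319, 218.85988365]), 'eef_rot': array([-5.59117937e-01, -3.09134334e+00,  1.85981246e-03]), 'wrist_force': array([-0.82624956,  0.39713436, -0.45696977]), 'ft_torque': array([ 0.07050238, -0.01555757, -0.01214572]), 'grip_force': 0.0, 'opening': 94.02640954526873}
```

View pics/top0.png

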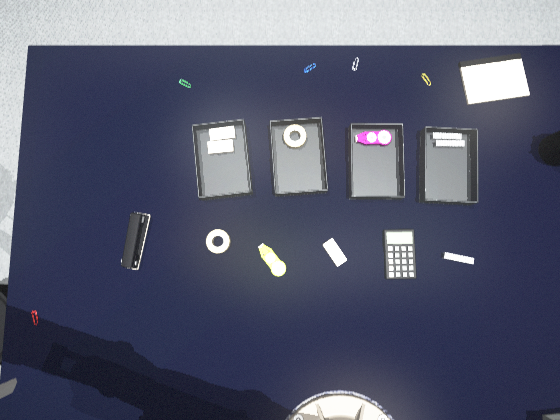

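View pics/scene0.png

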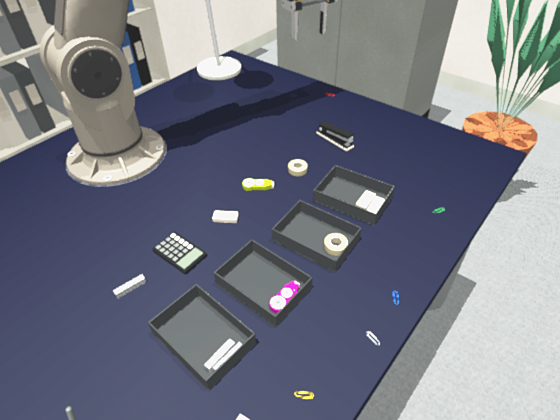

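The top view shows the trays from left to right: eraser (222,158), tape (298,156), correction (377,161) and staples (449,165). The loose items are the tape roll (218,241), the correction tape (272,260, nose at upper left), the eraser (335,252) and the staples (459,258). The stapler is at (135,240) and the calculator at (400,254).

```bash
cat > h.py <<'E'
import numpy as np, cv2
def world(c, d=None):
    """HxWx3 world points of a camera picture, from its depth"""
    K,E=np.array(c["camera_matrix"]),np.array(c["extrinsics"]); d=c["range_z"] if d is None else d
    v,u=np.mgrid[:d.shape[0],:d.shape[1]]
    p=np.stack([(u-K[0,2])/K[0,0]*d,-(v-K[1,2])/K[1,1]*d,-d],-1)
    return (p-E[:3,3])@E[:3,:3]
def on_plane(c, z):
    """HxWx3 world points where each pixel's ray meets height z"""
    K,E=np.array(c["camera_matrix"]),np.array(c["extrinsics"]); R=E[:3,:3]
    o=-R.T@E[:3,3]; v,u=np.mgrid[:420,:560]
    r=np.stack([(u-K[0,2])/K[0,0],-(v-K[1,2])/K[1,1],-np.ones(u.shape)],-1)@R
    return o+r*((z-o[2])/r[...,2])[...,None]
def rect(pts):
    (cx,cy),(w,h),a=cv2.minAreaRect(pts.astype(np.float32))
    if w<h: w,h,a=h,w,a+90
    return round(cx,1),round(cy,1),round(w,1),round(h,1),round((a+90)%180-90,1)
E
python3 - <<'E'
import numpy as np,cv2
from h import *
c=np.load("pics/top.npz"); W=world(c); f=c["frame"].astype(int); br=f.max(2)
desk=W[280:320,300:500,2]; print("desk z",desk.mean(),desk.std())
items=dict(tape=(218,241,19),corr=(272,260,15),eraser=(335,252,14),staple=(459,258,15),calc=(400,254,14))
for n,(u,v,h) in items.items():
    s=np.s_[v-30:v+31,u-30:u+31]; P=on_plane(c,h)[s]; b=br[s]; z=W[s][...,2]
    m=(b>120)
    k,l,st,cen=cv2.connectedComponentsWithStats(m.astype(np.uint8)); 
    i=1+st[1:,4].argmax(); m=(l==i); q=P[m][:,:2]
    m2=z>8; 
    print(n,"col",rect(q),q.mean(0).round(1),"z",np.median(z[m]).round(1),"depth",rect(W[s][m2][:,:2]) if m2.sum()>5 else None, W[s][m2][:,:2].mean(0).round(1))
    if n=="corr":
        d=q-q.mean(0); ev=np.linalg.svd(d,full_matrices=False)[2][0]; print("axis",ev,np.degrees(np.arctan2(ev[1],ev[0])))
        white=(f[s].min(2)>170)&m; print("white",P[white][:,:2].mean(0))
for n,(u,v) in dict(eraser=(222,158),tape=(298,156),corr=(377,161),staple=(449,165)).items():
    s=np.s_[v-55:v+56,u-38:u+38]; w=W[s]; m=(w[...,2]>32)&(w[...,2]<48)
    k,l,st,cen=cv2.connectedComponentsWithStats(m.astype(np.uint8)); i=1+st[1:,4].argmax()
    fl=W[v+5:v+20,u-10:u+10,2]
    print("TRAY",n,rect(w[l==i][:,:2]),"floor",np.median(fl).round(1))
E
```

```text
desk z 4.394367486110893 58.33889310201986
tape col (469.5, 270.0, 54.3, 53.9, -89.9) [469.7 271.1] z 19.5 depth (465.4, 204.2, 186.4, 52.1, 87.5) [466.9 262.8]
corr col (427.9, 151.2, 84.7, 35.2, 41.6) [426.6 148.5] z 15.6 depth (425.9, 151.2, 78.2, 51.1, 64.0) [425.8 147.3]
axis [-0.7906937  -0.61221195] -142.2503860261095
white [426.3843203  148.25108905]
eraser col (445.8, 8.0, 61.8, 29.6, 33.4) [445.7   7.7] z 14.7 depth (429.0, 45.8, 118.1, 62.4, -67.6) [444.   12.1]
staple col (433.0, -270.8, 67.9, 16.3, 78.7) [ 432.9 -270.8] z 14.9 depth (438.2, -96.2, 416.4, 20.6, 88.0) [ 432.  -235.4]
calc col (442.3, -139.0, 105.4, 64.8, 0.9) [ 442.3 -139. ] z 12.6 depth (437.2, -31.6, 287.6, 111.1, -88.1) [ 440.4 -136.8]
TRAY eraser (655.4, 263.9, 171.4, 120.4, 6.7) floor 3.6
TRAY tape (662.0, 89.8, 170.5, 120.0, 4.3) floor 3.7
TRAY corr (651.1, -88.3, 170.2, 120.9, -0.3) floor 3.5
TRAY staple (641.1, -253.2, 171.1, 121.6, -2.6) floor 3.6
```

```bash
cat > act.py <<'E'
import numpy as np, cv2
from scipy.spatial.transform import Rotation as Rot
from rig import bot, viewer
UP=95; GZ=16.5
def down(deg): return (Rot.from_euler('z',deg,degrees=True)*Rot.from_euler('x',180,degrees=True)).as_rotvec()
def in_tray(t,x,y=0):
    a=np.radians(t[2]); return np.array([t[0]+x*np.cos(a)-y*np.sin(a), t[1]+x*np.sin(a)+y*np.cos(a)])
def near_yaw(p,deg):
    """the half-turn choice that turns the last joint least away from 0"""
    q={d:bot.ik([*p,UP],down(d)) for d in (deg,deg+180)}
    q={d:j for d,j in q.items() if j is not None}
    print({d:np.round(j,2).tolist() for d,j in q.items()})
    return min(q,key=lambda d:abs(q[d][6]))
def pick(p,deg,opening,force=10):
    bot.grip(opening)
    bot.move_pose([*p,UP],down(deg))
    bot.move_linear([*p,GZ+15],max_speed=120)
    print("hit on way down:",bot.move_linear([*p,GZ],max_speed=40,guard=8))
    bot.grip(0,force); s=bot.get_state()
    print("grip",s["opening"],s["grip_force"],"tcp",s["tcp_pos"].round(1))
    bot.move_linear([*p,UP],max_speed=120)
    s=bot.get_state(); print("lifted",s["opening"].round(1),s["grip_force"],"t",s["clock"])
def place(p,deg,release):
    bot.move_linear([*p,UP],down(deg),max_speed=180)
    bot.move_linear([*p,GZ+3+6],max_speed=100)
    g=bot.move_linear([*p,GZ+3-.3],max_speed=15,guard=3); s=bot.get_state()
    print("floor touch",g,"tcp",s["tcp_pos"].round(1),s["wrist_force"].round(1))
    bot.grip(release); bot.hold(.2)
    bot.move_linear([*p,UP],max_speed=120)
    print("t",bot.get_state()["clock"])
def snap(name,cam="top"):
    c=viewer.camera(cam); np.savez(f"pics/{name}.npz",**c); cv2.imwrite(f"pics/{name}.png",c["frame"][:,:,::-1]); return c
T=dict(eraser=(655.4,263.9,6.7),tape=(662,89.8,4.3),corr=(651.1,-88.3,-.3),staple=(641.1,-253.2,-2.6))
E
python3 - <<'E'
from act import *
p=(469.5,270.2); d=in_tray(T["tape"],-30)
y=near_yaw(p,4.3); print(y)
pick(p,y,78); place(d,y,66)
snap("t1")
E
```

```text
{4.3: [-1.18, 0.44, 0.67, 2.05, -0.38, 0.78, -1.77], 184.3: [-0.76, 0.36, 0.15, 2.02, -0.08, 0.76, 1.08]}
184.3
hit on way down: False
grip 54.25520051752242 10.000141183845699 tcp [469.6 270.3  16.6]Traceback (most recent call last):
  File "<stdin>", line 4, in <module>
  File "act.py", line 22, in pick
    s=bot.get_state(); print("lifted",s["opening"].round(1),s["grip_force"],"t",s["clock"])
                                      ^^^^^^^^^^^^^^^^^^
AttributeError: 'float' object has no attribute 'round'
```

```bash
sed -i 's/s\["opening"\].round(1)/s["opening"]/' act.py
python3 - <<'E'
from act import *
s=bot.get_state(); print(s["opening"],s["grip_force"],s["clock"])
place(in_tray(T["tape"],-30),184.3,66)
p=(445.8,8.0); a=33.4
y=near_yaw(p,a); print(y)
snap("t1")
E
```

```text
53.50155148125334 9.999959534034133 4.7333
floor touch True tcp [632.2  87.6  19.5] [-0.2  0.1  5. ]
t 8.925
{33.4: [-0.93, 0.33, 0.92, 2.26, -0.41, 0.72, -0.72], 213.4: [-0.25, 0.22, 0.1, 2.22, -0.03, 0.7, 2.02]}
33.4
```

View pics/t1.png

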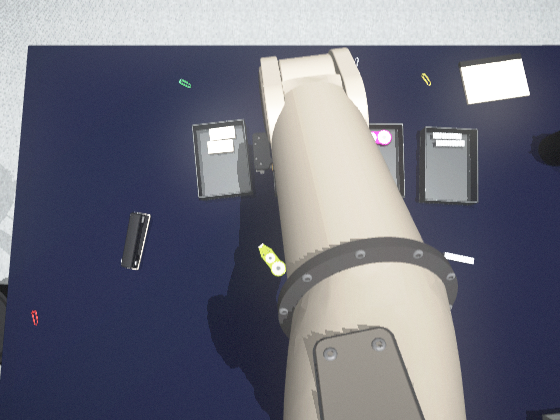

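The roll touched down in its tray, although the arm hides it in this view: the roll's spot at about (298,170) sits behind the forearm. Next are the eraser and the staples.

```bash
python3 - <<'E'
from act import *
pick((445.8,7.9),33.4,48); place(in_tray(T["eraser"],-32),96.7,40)
print(bot.get_state()["joint_positions"].round(2))
snap("t2")
p=(432.9,-270.8); y=near_yaw(p,78.7); print(y)
E
```

```text
hit on way down: False
grip 27.85377352719463 10.00027745962143 tcp [445.9   8.   16.6]
lifted 27.811190240644326 9.999975711107254 t 13.9333
floor touch True tcp [623.7 260.3  19.5] [-1.3 -0.2  5.2]
t 18.4833
[-0.85  0.6   0.5   1.73 -0.36  0.91 -0.08]
{78.7: [-0.18, 0.41, 0.75, 2.12, -0.4, 0.76, 0.63], 258.7: [-0.45, 0.66, 1.21, 2.13, -0.8, 0.93, -2.11]}
78.7
```

View pics/t2.png

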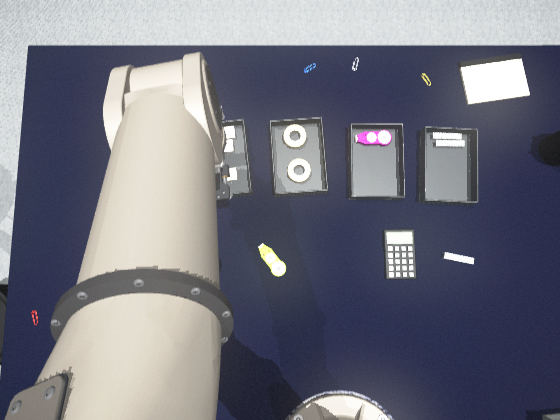

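The roll lies at (299,170) in its tray, and the eraser shows at (232,174) in its own tray, partly hidden by the arm. The staples and correction tape are unchanged.

```bash
python3 - <<'E'
from act import *
pick((432.8,-270.8),78.7,34); place(in_tray(T["staple"],-20),87.4,26)
a=np.radians(38.5)
p=np.array([427.5,150.5])+7.5*np.array([np.cos(a),np.sin(a)]); print(p)
near_yaw(p,38.5)
snap("t3")
E
```

```text
hit on way down: False
grip 12.87617916047668 10.000137090682983 tcp [ 432.9 -270.8   16.6]
lifted 12.596211635800424 9.999988675117493 t 23.375
floor touch True tcp [ 621.3 -252.2   19.5] [0.1 0.3 5.8]
t 27.275
[433.36956118 155.16885977]
{38.5: [-1.29, 0.39, 0.99, 2.23, -0.49, 0.75, -0.87], 218.5: [-0.58, 0.25, 0.1, 2.19, -0.04, 0.7, 1.8]}
```

View pics/t3.png

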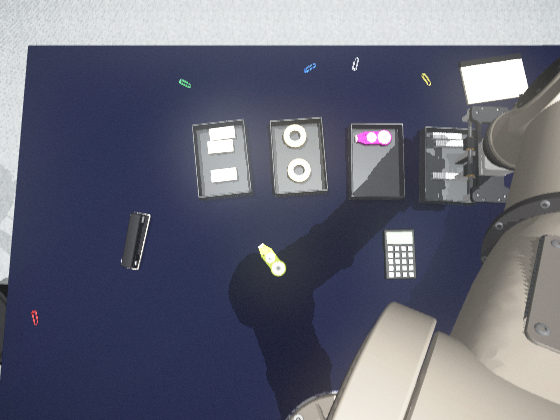

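The eraser lies neatly at (224,175) and the staples at about (447,168), and the stapler and calculator haven't moved. The correction tape goes last, nose towards +y like the stock one.

```bash
python3 - <<'E'
from act import *
pick((433.4,155.2),38.5,50); place(in_tray(T["corr"],-25,7.5),89.7,42)
q=bot.get_state()["joint_positions"]
bot.move_pose([330,500,300],down(89.7))
snap("t4"); print(bot.get_state()["clock"])
E
python3 - <<'E'
from h import *
c=np.load("pics/t4.npz"); W=world(c); f=c["frame"].astype(int)
cv2.imwrite("pics/t4c.png",cv2.resize(c["frame"][100:290,180:490,::-1],None,fx=2.5,fy=2.5))
for n,(u,v,h) in dict(tape=(299,170,22),eraser=(224,175,17),staple=(449,168,18),corr=(377,172,18)).items():
    s=np.s_[v-16:v+17,u-22:u+23]; m=f[s].max(2)>130
    k,l,st,_=cv2.connectedComponentsWithStats(m.astype(np.uint8)); m=l==1+st[1:,4].argmax()
    print(n,rect(on_plane(c,h)[s][m][:,:2]),np.median(W[s][m][:,2]).round(1))
E
```

```text
hit on way down: False
grip 28.66413136626688 9.961276352405548 tcp [433.5 155.3  16.6]
lifted 29.12063634064634 9.963947385549545 t 32.0
floor touch True tcp [626.3 -80.5  19.4] [0.2 0.2 5.2]
t 36.5417
39.0167
tape (631.8, 87.6, 100.7, 74.7, -90.0) 4.5
eraser (621.0, 260.1, 102.7, 74.9, -90.0) 4.4
staple (637.5, -251.9, 93.0, 75.0, -90.0) 3.8
corr (628.0, -87.8, 94.4, 74.8, -90.0) 4.7
```

View pics/t4c.png

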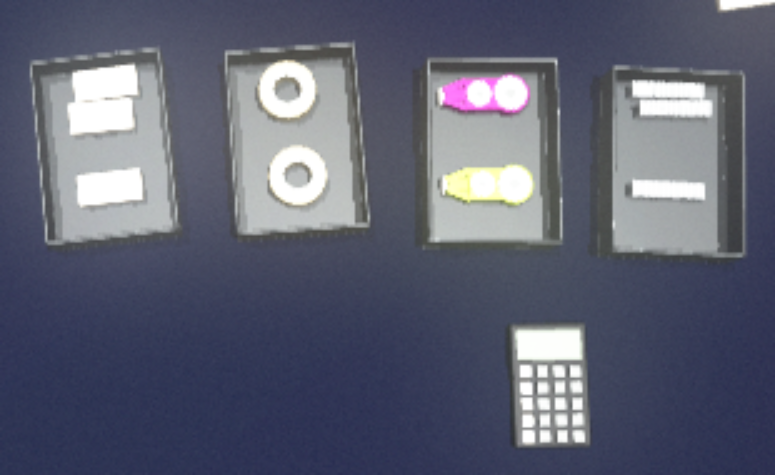

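All four items lie flat and square in the right trays: eraser (110,187), roll (298,176), correction tape (488,184) and staples (668,190). The calculator hasn't moved and the arm is clear.

```bash
python3 - <<'E'
from h import *
c=np.load("pics/t4.npz"); z=world(c)[...,2]
for u,v in ((224,175),(308,170),(377,174),(447,176)): print(np.median(z[v-1:v+2,u-2:u+3]).round(1))
from rig import bot
bot.hold(.3); print(bot.hand_in())
E
```

```text
17.9
22.5
19.1
18.6
the job is handed in; nothing more can be done
None
```

All four supplies lie flat in their own trays, set down in the order asked, with the stapler and calculator never handled; the job was handed in at about 39 s on the robot's clock (limit 93 s), and the verdict was not shown.

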